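# Key-reset the grinder counter and put the key back

### The job

The coffee bar's control box wants its service counter reset: take the key with the blue head out of the key rack, push it fully down into the brass key switch on top of the grey box and turn it clockwise (seen from above) to its stop for a moment. Then turn it back home while it is still fully in, draw it straight up out of the switch, and lower it, still held, into its own empty place in the rack, so that it stands upright and fully down when you let go.

Things in the scene. Friction and masses are not known exactly. Their poses are not given: they have to be found in the camera images.
- key_blue: Key with blue head (red, yellow twins: bystanders), upright in a rack pocket. Origin: centre of the underside of its shoulder plate (56 y by 36 x, 5 thick, resting on the rack top); z up, y along its width, x its thickness; same after half a turn. Blade below: 40 long, 24 wide (y), 6 thick, round tip. Head: 36 wide (y), 12 thick (x), 5 to 51 above origin; pinch across x about 32 up. 60 g. All mm.
- rack: Dark wooden key rack, fixed, 60 (x) by 230 (y) by 50 mm high. Origin: centre of its underside, z up. Three pockets along its y at -70, 0, +70 mm, each 36 (y) by 20 (x) mm, 46 deep. A key hangs loosely in each, its shoulder on the rack top, its width along y; the blue key may start in any, and its own is the only one empty later.
- lock_mouth (a point): Centre of the brass key switch's top face, on its axis, 74 mm above the counter, in the top of a fixed grey box 160 by 180 by 70 mm; steel ring 106 mm across round it. z up. At home the slot runs along y: 32 (y) by 11 (x) mm, 60 deep, with a steep lead-in 12 mm deep (mouth 46 by 25). Key fully in: its shoulder rests on this face, origin at this point. These axes do not turn with the key.
- lock (a joint): Turn of the brass switch, rad: 0 home, growing clockwise seen from above to the stop at 1.05 (60 degrees). A light spring (under 0.08 N m) pulls it back to 0. The blade has about 12 degrees of play in the slot, so turn the key 72 to 80 degrees to bring the switch firmly to its stop.
Things that resemble listed ones, but are neither listed nor needed, are in the scene too. Of the things that look like the part that bears lock_mouth, the smallest one is meant. What is shaped like the key_blue but turquoise is not meant.

How it is judged (in metres and radians):
On the way, in this order (a step that is already met when the one before it is completed fails the run):
1. the blue key is fully in the switch (shoulder within 10 mm of the top face, within 12 mm of the axis), the switch at home (z of key_blue in the frame of lock_mouth below 0.01 m and horizontal distance between key_blue and lock_mouth below 0.012 m and angle between key_blue's own z axis and vertical below 0.2 rad and value of joint lock below 0.2 rad), for 0.1 s.
2. the blue key, fully in, has turned the switch clockwise to its stop (above 0.9 of 1.05 rad) (z of key_blue in the frame of lock_mouth below 0.01 m and horizontal distance between key_blue and lock_mouth below 0.012 m and angle between key_blue's own z axis and vertical below 0.2 rad and value of joint lock above 0.9 rad), for 0.1 s.
3. with the key still fully in, the switch is back home (below 0.15 rad) (z of key_blue in the frame of lock_mouth below 0.01 m and horizontal distance between key_blue and lock_mouth below 0.012 m and angle between key_blue's own z axis and vertical below 0.2 rad and value of joint lock below 0.15 rad), for 0.1 s.
4. the blue key is drawn up out of the switch (z of key_blue in the frame of lock_mouth above 0.042 m and value of joint lock below 0.15 rad), for 0.05 s.
5. the key, still held, is lowered into its place in the rack (to within 20 mm of fully down) (x of key_blue in the frame of rack between -0.018 and 0.018 m and y of key_blue in the frame of rack between -0.09 and 0.09 m and z of key_blue in the frame of rack below 0.07 m and contact force between key_blue and the fingers above 0.5 N), for 0.05 s.
At the end, for the whole second after the job is handed in: The blue key stands upright (within 11 degrees) in its place in the rack, its shoulder within 7 mm of the rack's top and within 18 mm of the row's middle line, released and at rest; the switch is at home (below 0.15 rad) (x of key_blue in the frame of rack between -0.018 and 0.018 m and y of key_blue in the frame of rack between -0.09 and 0.09 m and z of key_blue in the frame of rack between 0.043 and 0.057 m and angle between key_blue's own z axis and vertical below 0.2 rad and linear speed of key_blue below 0.03 m/s and value of joint lock below 0.15 rad); the robot touches nothing.
It also fails if it takes over 64 s, if anything falls off the work surface, if the arm or the gripper's body presses on something with over 40 N, if the wrist force passes 120 N, or if a joint passes its speed limit or range.

### The arm

A 7-joint arm with a two-finger parallel gripper is mounted at the origin on the work surface. World frame = base frame: x ahead of the robot, y to its left, z up, the work surface at z = 0. Lengths are in mm, angles in rad, forces in N, time in s.
With the tool pointing down it reaches from about 400 to 875 mm from the base axis. Payload 4.4 kg.
Tool frame: the origin (TCP) lies midway between the tips of the shut fingers; the grasp point (between the pads) lies 19 mm behind it; z points along the fingers, y is the line along which they close (so a half turn about z gives the same grasp; the last joint's range is limited). The gripper opens to 85 mm and grips with 20 to 120 N. Pads are 22 mm wide; open, the fingers measure 114 mm over their backs; the gripper's body (76 mm by 85 mm) begins 54 mm behind the grasp point. The pads swing forward as they close: fully open they stand 13 mm farther back than shut.
Start: joints at [1.266, 0.628, 0.038, 1.517, -0.027, 0.996, -0.02], TCP at [153.777, -631.562, 198.313] pointing down, gripper open.
Joint ranges: [-3.06, 3.06], [-0.37, 2.12], [-1.25, 1.32], [0.18, 2.47], [-1.1, 4.24], [0.23, 1.98], [-2.94, 2.94]. Speed limits (rad/s): [2.57, 2.57, 3.14, 3.14, 3.14, 3.14, 3.14].

### API

Orientations are given as [roll, pitch, yaw] about the fixed x, y, z axes, in that order (R = Rz(yaw) Ry(pitch) Rx(roll)).
In Python, from cell import ctrl gives the robot as it stands.
- The arm moves only by the shell command python3 -m handwheel 'ROWS'. ROWS is JSON, a list of rows, each a list of 3 entries, a list of its own where there are three numbers: the turn, a rotation vector about the tool's x, y, z in degrees, then the shift along the tool's x, y, z in m, then the closure, from 0 (fully open) to 1 (shut). A call has 1 to 5 rows; each row shifts and turns the commanded pose from where the row before left it, along the tool's axes as they then stand; what a row does not reach is not made up. A row lasts 1/12 s, in which the tool goes at most 41.7 mm and 7.16 degrees, less where a joint would pass 70% of its speed; a pose out of reach is approached as far as the arm can. A call is refused whole if a number of a shift passes 0.0417 or a number of a turn 7.16, either way. A call with a gripper value outside its range is refused whole. The fingers move at their own pace and stop on an object; the grip force is fixed at half the most. Time passes only in rows, so rows that do not move let the fingers close. It gives the time, the measured TCP pose, the force, the opening and the grip force at its end, in the units of the state.
- ctrl.read_state(): the state, without advancing time (a new reading comes with each control period).
- ctrl.get_image(name): name is "side" or "top" or "wrist"; returns a dict with "pixels" (400x640x3 uint8, red, green, blue), "fx", "fy", "cx", "cy" (pixels), "k1" (the pictures are not rectified: a ray, as slopes to the right and down, at radius r is drawn at 1 + k1 r^2 times it, then the intrinsics apply), "pose" (4x4, takes a point from camera to world coordinates); the wrist camera has in their place "T_tool_cam" (4x4, takes a point from camera to tool coordinates, whose origin is the TCP and whose axes are the flange's). Camera axes: x right, y up, looking along -z (the intrinsics and any distortion apply to the point x, -y, -z); pixel columns grow to the right and rows downward; lengths in mm; the calibration is good to about 2 mm. A picture is of the moment at which its call begins: read the wrist's pose just before it. There is no depth.
- ctrl.finish_job(): hands the job in; it is judged then, once.
The state is a dict: "clock": time; "qpos": joint angles; "qd": joint speeds; "tau": joint torques, N m; "eef_pos": TCP position; "tool_rot": TCP orientation; "force": force on the tool from outside, world axes, zero at the start; "torque": the same for the moment, N m; "width": finger opening in mm; "gripper_force": force on a finger pad.
Only numpy, scipy, OpenCV 4.12 (cv2) and the standard library are available. Lean on these libraries where they do the work, as an engineer would, in place of code of your own. Each camera call takes 0.05 s, during which the arm holds its last target. There are 200 camera calls.

## Working session

There is one attempt and no reset: what is moved stays moved. The work goes in short steps, Python scripts to look and compute and a shell command to move; the robot and the scene stay as the last step left them, time stands still between calls to the robot, and variables do not carry over. Pictures are saved under pics/ and viewed, at most 12 in all, crops included, and the job is handed in when it is done.

```bash
mkdir -p pics; ls
python3 - <<'E'
from cell import ctrl
import cv2,numpy as np
print(ctrl.read_state())
for n in ("top","side"):
    d=ctrl.get_image(n); cv2.imwrite(f"pics/{n}0.png",d["pixels"][:,:,::-1])
    print(n,{k:(v if k!="pixels" else 0) for k,v in d.items()})
d=ctrl.get_image("wrist");print(d["T_tool_cam"],d["fx"],d["cx"],d["cy"],d["k1"])
E
```

```text
pics
{'clock': 0.0, 'qpos': array([ 1.26621568,  0.62933277,  0.03844793,  1.51837465, -0.02697066,
        0.99630655, -0.01998199]), 'qd': array([ 9.30119324e-05,  8.77406266e-04,  2.99824857e-04, -7.10796551e-04,
        5.10049703e-05,  4.89735687e-04,  1.34375236e-03]), 'tau': array([-3.45737271e-04, -5.63396859e+01,  1.22616995e+00, -1.93441880e+01,
        1.10155600e-02,  1.04938756e-02, -2.59648448e-05]), 'eef_pos': array([ 153.5872931 , -630.88067815,  197.39580417]), 'tool_rot': array([-3.13969021e+00,  5.27379088e-05,  2.38809684e-01]), 'force': array([-0.27694283,  0.30702965, -1.54161709]), 'torque': array([ 0.01929227, -0.0276724 ,  0.06188012]), 'gripper_force': 0.0, 'width': 85.45438813047465}
top {'pixels': 0, 'fx': 450.8656180300832, 'fy': 450.8656180300832, 'cx': 317.3601518205553, 'cy': 198.25314386104242, 'k1': -0.12442647197004908, 'pose': array([[-1.37956950e-02,  9.81929981e-01, -1.88741068e-01,
         1.94743728e+02],
       [-9.99806941e-01, -1.09051110e-02,  1.63450181e-02,
         5.71565716e+01],
       [ 1.39914210e-02,  1.88930121e-01,  9.81890854e-
[... 261 characters left out ...]
828, 'pose': array([[ 8.48367691e-01,  2.95559225e-01, -4.39223184e-01,
         9.34055462e+01],
       [-5.29402936e-01,  4.70194715e-01, -7.06151160e-01,
        -4.61766561e+02],
       [-2.18906962e-03,  8.31601873e-01,  5.55367926e-01,
         4.51131964e+02],
       [ 0.00000000e+00,  0.00000000e+00,  0.00000000e+00,
         1.00000000e+00]])}
[[-3.33883464e-04  9.57076875e-01  2.89833993e-01  7.41966773e+01]
 [ 9.99998303e-01 -2.05622730e-04  1.83097797e-03  4.63560551e-01]
 [ 1.81198314e-03  2.89834112e-01 -9.57075182e-01 -1.75064680e+02]
 [ 0.00000000e+00  0.00000000e+00  0.00000000e+00  1.00000000e+00]] 330.3733604306712 316.2675008059062 200.65686370544213 -0.040472270767518886
```

View pics/top0.png

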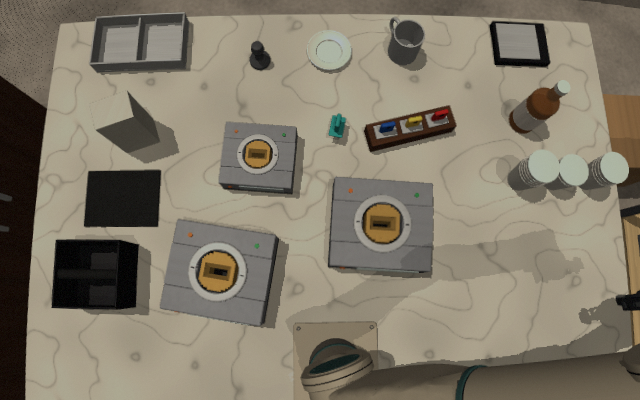

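View pics/side0.png

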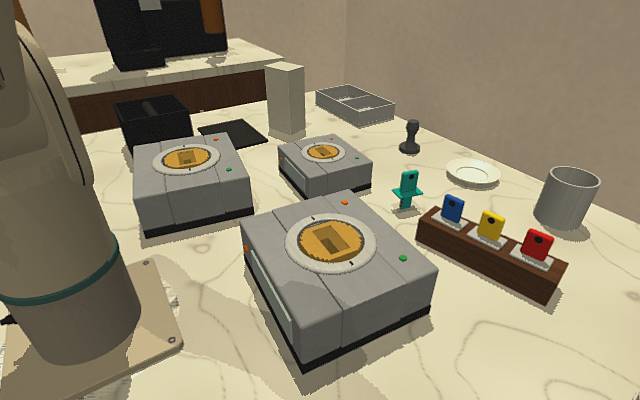

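Candidates for the key in the top view are blue (388,128) in the rack, turquoise (338,126) alone on the counter, and yellow (414,121) and red (439,114). I choose blue.
The switches are the small box (258,155), the lower-left box (218,271) and the big box (382,223). I choose the smallest, at (258,155).

```bash
cat > h.py <<'E'
from cell import ctrl
import cv2,numpy as np
from scipy.spatial.transform import Rotation as R
def T_of(st):
    T=np.eye(4);T[:3,:3]=R.from_euler('xyz',st["tool_rot"]).as_matrix();T[:3,3]=st["eef_pos"];return T
def grab(n):
    st=ctrl.read_state(); d=ctrl.get_image(n)
    d["T"]=d["pose"] if n!="wrist" else T_of(st)@d["T_tool_cam"]
    return d
def rays(d,uv):
    K=np.array([[d["fx"],0,d["cx"]],[0,d["fy"],d["cy"]],[0,0,1]])
    p=cv2.undistortPoints(np.array(uv,float).reshape(-1,1,2),K,np.array([d["k1"],0,0,0.])).reshape(-1,2)
    v=np.c_[p[:,0],-p[:,1],-np.ones(len(p))]@d["T"][:3,:3].T
    return d["T"][:3,3],v
def plane(d,uv,z):
    o,v=rays(d,uv); return o+v*((z-o[2])/v[:,2])[:,None]
def tri(d1,a,d2,b):
    o,v=rays(d1,[a]);p,w=rays(d2,[b]); v=v[0];w=w[0]
    s=np.linalg.lstsq(np.c_[v,-w],p-o,rcond=None)[0]
    A=o+s[0]*v;B=p+s[1]*w; return (A+B)/2,np.linalg.norm(A-B)
def hsv(d): return cv2.cvtColor(d["pixels"],cv2.COLOR_RGB2HSV)
def mask(d,h0,h1,s=120,v=60,box=None):
    m=cv2.inRange(hsv(d),(h0,s,v),(h1,255,255))
    if box:
        k=np.zeros_like(m);x0,y0,x1,y1=box;k[y0:y1,x0:x1]=255;m&=k
    return m
def cen(m):
    n,l,s,c=cv2.connectedComponentsWithStats(m); i=1+np.argmax(s[1:,4]); return c[i],s[i]
E
python3 - <<'E'
from h import *
t=grab("top");s=grab("side")
for n,h,bt,bs in (("blue",(105,125),(360,110,460,155),(430,180,480,230)),("yel",(22,32),(400,108,426,135),(465,200,515,250)),("red",(0,6),(425,100,460,125),(515,220,565,270))):
    a,sa=cen(mask(t,*h,box=bt));b,sb=cen(mask(s,*h,box=bs)); print(n,a,sa,b,sb,tri(t,a,s,b))
# brass discs
for n,d,bx,z in (("top",t,(225,125,295,190),74),("side",s,(295,135,350,165),74),("topbig",t,(340,180,425,265),74)):
    m=mask(d,12,28,90,40,bx); hull=cv2.convexHull(cv2.findNonZero(m)).reshape(-1,2)
    P=plane(d,hull,z)[:,:2].astype(np.float32); print(n,cv2.fitEllipse(P))
def up(d,x0,y0,x1,y1,f): return cv2.resize(d["pixels"][y0:y1,x0:x1,::-1],None,fx=f,fy=f,interpolation=cv2.INTER_CUBIC)
a=up(t,210,100,460,200,3);b=up(s,260,120,560,300,2)
a=cv2.copyMakeBorder(a,0,0,0,0,0); o=np.zeros((660,750,3),np.uint8);o[:300,:750]=a;o[300:660,:600]=b
cv2.imwrite("pics/crop.png",cv2.resize(o,None,fx=.9,fy=.9))
E
```

```text
blue [387.71929825 124.21052632] [381 122  14   6  57] [452.24455206 208.57384988] [441 195  23  28 413] (array([ 583.75472617, -137.2942055 ,   77.39923409]), np.float64(6.669017021183772))
yel [413.68686869 120.53535354] [406 116  16  12  99] [490.42085661 225.24394786] [477 210  28  31 537] (array([ 594.59221004, -204.74829863,   79.02223687]), np.float64(2.8014455024782468))
red [439.80508475 114.13559322] [431 109  18  12 118] [536.33230769 244.50307692] [520 229  34  32 650] (array([ 612.14229862, -273.26557727,   79.02538433]), np.float64(2.68791316476727))
top ((405.8049011230469, 1527.3604736328125), (385.9078369140625, 2762.781005859375), 4.562736511230469)
side ((527.9913330078125, 201.22479248046875), (72.73344421386719, 124.97968292236328), 137.736328125)
topbig ((360.00445556640625, -94.83821105957031), (102.6792984008789, 165.2914581298828), 132.30715942382812)
```

View pics/crop.png

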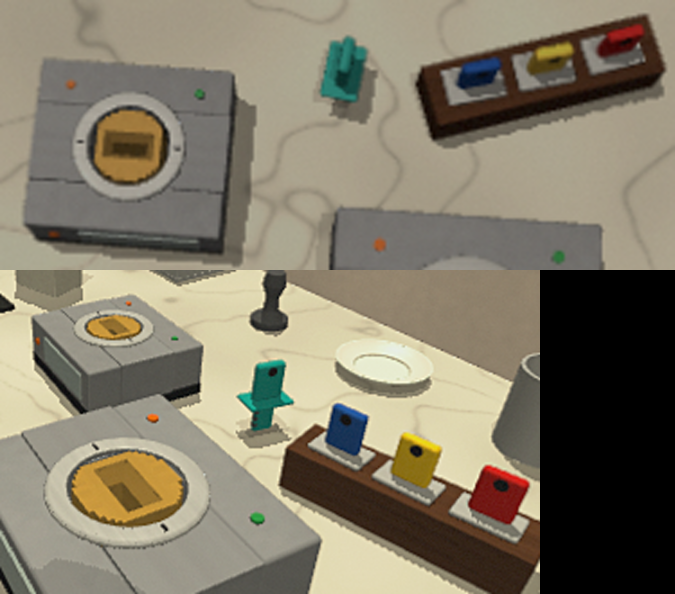

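The crop confirms blue at the left end of the rack. The turquoise key stands alone beside it, and the small box carries the wanted switch. I'll raise the arm, go over the rack and turn.

```bash
python3 -m handwheel '[[[0,0,0],[0,0,-0.0375],0],[[0,0,0],[0,0,-0.0375],0],[[0,0,0],[0,0,-0.0375],0],[[0,0,0],[0,0,-0.0375],0],[[0,0,0],[0.033,-0.0237,0],0]]'
python3 -m handwheel '[[[0,0,0],[0.033,-0.0237,0],0],[[0,0,0],[0.033,-0.0237,0],0],[[0,0,0],[0.033,-0.0237,0],0],[[0,0,0],[0.033,-0.0237,0],0],[[0,0,0],[0.033,-0.0237,0],0]]'
python3 -m handwheel '[[[0,0,0],[0.033,-0.0237,0],0],[[0,0,0],[0.033,-0.0237,0],0],[[0,0,0],[0.033,-0.0237,0],0],[[0,0,0],[0.033,-0.0237,0],0],[[0,0,0],[0.033,-0.0237,0],0]]'
python3 -m handwheel '[[[0,0,0],[0.033,-0.0237,0],0],[[0,0,0],[0.033,-0.0237,0],0],[[0,0,0],[0.033,-0.0237,0],0],[[0,0,0],[0.033,-0.0237,0],0],[[0,0,0],[0.033,-0.0237,0],0]]'
```

```text
clock: 0.67
eef_pos: [173.8, -610.4, 356.6]
tool_rot: [3.123, 0.006, 0.227]
force: [-0.4, -1.5, 1.3]
width: 85.4
gripper_force: 0.0
clock: 1.08
eef_pos: [313.4, -444.8, 348.4]
tool_rot: [3.141, -0.0, 0.239]
force: [1.7, -0.5, -0.0]
width: 85.6
gripper_force: 0.0
clock: 1.5
eef_pos: [445.6, -290.7, 348.5]
tool_rot: [3.141, -0.0, 0.239]
force: [-0.0, -0.1, 0.1]
width: 85.4
gripper_force: 0.0
clock: 1.92
eef_pos: [578.0, -136.6, 348.4]
tool_rot: [3.141, -0.0, 0.239]
force: [0.7, -0.9, 0.7]
width: 85.6
gripper_force: 0.0
```

```bash
python3 -m handwheel '[[[0,0,-7],[0,0,0],0],[[0,0,-7],[0,0,0],0],[[0,0,-7],[0,0,0],0],[[0,0,-7],[0,0,0],0],[[0,0,-7],[0,0,0],0]]'
python3 -m handwheel '[[[0,0,-7],[0,0,0],0],[[0,0,-7],[0,0,0],0],[[0,0,-7],[0,0,0],0],[[0,0,-7],[0,0,0],0],[[0,0,-7],[0,0,0],0]]'
python3 -m handwheel '[[[0,0,-7],[0,0,0],0],[[0,0,-7],[0,0,0],0],[[0,0,-7],[0,0,0],0],[[0,0,0],[0,0,0],0],[[0,0,0],[0,0,0],0]]'
```

```text
clock: 2.33
eef_pos: [577.0, -138.1, 348.1]
tool_rot: [-3.141, 0.0, 0.856]
force: [0.6, -0.3, -0.1]
width: 85.5
gripper_force: 0.0
clock: 2.75
eef_pos: [576.9, -138.3, 348.2]
tool_rot: [-3.141, 0.0, 1.466]
force: [-0.3, -0.8, -0.1]
width: 85.3
gripper_force: 0.0
clock: 3.17
eef_pos: [577.0, -138.4, 348.2]
tool_rot: [-3.141, -0.0, 1.823]
force: [-1.0, -0.3, -0.2]
width: 85.6
gripper_force: 0.0
```

```bash
python3 -m handwheel '[[[0,0,0],[0,0,0.041],0],[[0,0,0],[0,0,0.041],0],[[0,0,0],[0,0,0.041],0],[[0,0,0],[0,0,0],0],[[0,0,0],[0,0,0],0]]'
python3 - <<'E'
from h import *
w=grab("wrist");t=grab("top")
cv2.imwrite("pics/w1.png",w["pixels"][:,:,::-1])
a,sa=cen(mask(w,105,125,100,40));print("blue",a,sa,plane(w,[a],101))
# lock from top view: brass component
m=mask(t,10,28,80,40,(230,130,290,180));c,s=cen(m);print(c,s,plane(t,[c],74))
l=cv2.connectedComponents(m)[1]
E
```

```text
clock: 3.58
eef_pos: [575.9, -138.2, 224.3]
tool_rot: [-3.138, -0.002, 1.825]
force: [0.2, 0.1, -0.3]
width: 85.4
gripper_force: 0.0
blue [320.88940092 179.73271889] [315 159  13  42 434] [[ 578.91673711 -133.24042939  101.        ]]
[257.53957997 153.94345719] [244 140  28  28 619] [[512.94034037 185.23695596  74.        ]]
```

View pics/w1.png

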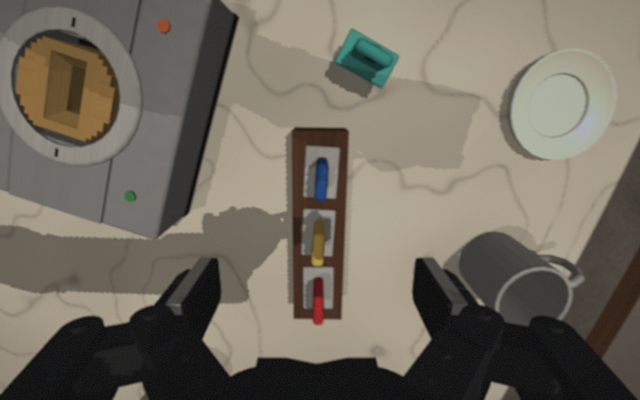

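The wrist view shows the rack near vertical, with blue at (321,180), yellow at (318,243) and red at (318,300), each on a light shoulder plate. Next I'll fit the plates.

```bash
cat > plates.py <<'E'
from h import *
def fit(w,box):
    x0,y0,x1,y1=box
    H=hsv(w)[y0:y1,x0:x1]; brown=((H[...,0]<18)|(H[...,0]>165))&(H[...,1]>80)&(H[...,2]<120)
    m=(~brown).astype(np.uint8)*255
    m=cv2.morphologyEx(m,cv2.MORPH_OPEN,np.ones((3,3)))
    n,l,s,c=cv2.connectedComponentsWithStats(m);out=[]
    for i in range(1,n):
        if s[i,4]<200: continue
        hull=cv2.findNonZero((l==i).astype(np.uint8)).reshape(-1,2)+[x0,y0]
        P=plane(w,hull,55)[:,:2].astype(np.float32)
        r=cv2.minAreaRect(P); out.append((s[i],np.round(r[0],1),np.round(r[1],1),round(r[2],1)))
    return out
E
python3 - <<'E'
from plates import *
w=grab("wrist")
for r in fit(w,(298,138,343,315)): print(r)
H=hsv(w); print(H[150,298],H[150,320],H[172,310],H[200,345],H[205,320],H[205,308])
# rack edges per row
brown=lambda H:((H[...,0]<18)|(H[...,0]>165))&(H[...,1]>80)&(H[...,2]<120)
L=[];Rr=[]
for y in (140,205,270):
    xs=np.where(brown(H[y,270:370]))[0]+270; print(y,xs.min(),xs.max(),plane(w,[[xs.min()-.5,y],[xs.max()+.5,y]],50)[:,:2])
E
```

```text
(array([   0,    5,   38,   56, 1880], dtype=int32), array([ 579.5, -136.7]), array([37.7, 60.1]), 10.6)
(array([ 38,  42,   7, 135, 556], dtype=int32), array([ 628.7, -221.5]), array([  7.4, 169.6]), 15.9)
(array([   0,   68,   34,  109, 2883], dtype=int32), array([ 604.3, -242.9]), array([ 37.8, 140. ]), 14.1)
[ 11 138  70] [ 20  22 139] [135   7  76] [ 19  43 159] [ 10 124  70] [ 9 93 63]
140 288 342 [[ 541.99843448 -112.66008686]
 [ 598.34803543  -98.01637888]]
205 289 340 [[ 559.54254861 -182.64393068]
 [ 615.93893041 -168.03173121]]
270 290 337 [[ 579.23171001 -261.61446758]
 [ 634.71273246 -247.28293121]]
```

```bash
python3 -m handwheel '[[[0,0,0.6],[0.0007,0.0033,0.03],0],[[0,0,0],[0,0,0.04],0],[[0,0,0],[0,0,0.04],0],[[0,0,0],[0,0,0],0],[[0,0,0],[0,0,0],0]]'
python3 - <<'E'
from plates import *
w=grab("wrist")
cv2.imwrite("pics/w2.png",w["pixels"][:,:,::-1])
m=mask(w,105,125,100,40);a,sa=cen(m);print("blue",a,sa,plane(w,[a],101))
print(ctrl.read_state()["eef_pos"])
E
```

```text
clock: 4.15
eef_pos: [580.4, -136.8, 116.1]
tool_rot: [-3.141, -0.0, 1.816]
force: [-0.1, 0.3, 0.8]
width: 85.5
gripper_force: 0.0
blue [314.97039778 216.70305273] [ 305  183   20   67 1081] [[ 578.49708425 -131.09374609  101.        ]]
[ 582.19142467 -136.74696526  117.86305141]
```

View pics/w2.png

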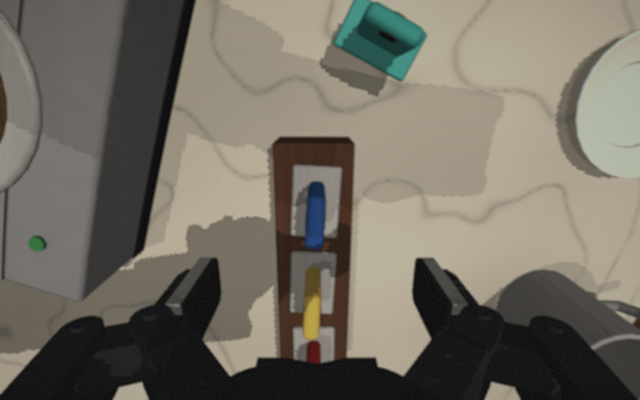

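The view shows the blue head centred between the fingers (315,217), so I'll descend and grip.

```bash
python3 -m handwheel '[[[0,0,0],[0,0,0.026],0],[[0,0,0],[0,0,0.026],0],[[0,0,0],[0,0,0],0],[[0,0,0],[0,0,0],0.6],[[0,0,0],[0,0,0],0.6]]'
python3 -m handwheel '[[[0,0,0],[0,0,0],1],[[0,0,0],[0,0,0],1],[[0,0,0],[0,0,0],1],[[0,0,0],[0,0,0],1],[[0,0,0],[0,0,0],1]]'
python3 -m handwheel '[[[0,0,0],[0,0,0],1],[[0,0,0],[0,0,0],1],[[0,0,0],[0,0,0],1],[[0,0,0],[0,0,0],1],[[0,0,0],[0,0,0],1]]'
```

```text
clock: 4.62
eef_pos: [582.6, -136.9, 66.4]
tool_rot: [3.137, 0.002, 1.816]
force: [0.4, -0.5, 1.0]
width: 64.0
gripper_force: 0.0
clock: 5.03
eef_pos: [580.3, -136.9, 64.2]
tool_rot: [3.141, 0.001, 1.816]
force: [-0.5, 0.3, 6.7]
width: 9.4
gripper_force: 58.7
clock: 5.45
eef_pos: [580.3, -136.9, 64.1]
tool_rot: [3.141, 0.001, 1.816]
force: [-1.9, -1.1, 5.8]
width: 9.4
gripper_force: 58.7
```

```bash
python3 -m handwheel '[[[0,0,0],[0,0,-0.03],1],[[0,0,0],[0,0,-0.045],1]]' ; python3 -m handwheel '[[[0,0,0],[0,0,-0.03],1],[[0,0,0],[0,0,-0.03],1],[[0,0,0],[0,0,-0.03],1],[[0,0,0],[0,0,-0.03],1],[[0,0,0],[0,0,0],1]]'
python3 -m handwheel '[[[0,0,0],[0.0387,0.001,0],1],[[0,0,0],[0.0387,0.001,0],1],[[0,0,0],[0.0387,0.001,0],1],[[0,0,0],[0.0387,0.001,0],1],[[0,0,0],[0.0387,0.001,0],1]]'
python3 -m handwheel '[[[0,0,0],[0.0387,0.001,0],1],[[0,0,0],[0,0,0],1],[[0,0,0],[0,0,0],1],[[0,0,0],[0,0,0],1]]'
python3 - <<'E'
from h import *
w=grab("wrist")
cv2.imwrite("pics/w3.png",w["pixels"][:,:,::-1])
E
```

```text
clock: 5.87
eef_pos: [584.2, -136.8, 189.3]
tool_rot: [3.132, 0.004, 1.816]
force: [0.8, -0.6, -0.6]
width: 9.4
gripper_force: 58.9
clock: 6.28
eef_pos: [537.0, 53.6, 183.0]
tool_rot: [-3.141, -0.0, 1.816]
force: [-0.4, 0.3, 0.7]
width: 9.3
gripper_force: 58.9
clock: 6.62
eef_pos: [529.3, 89.5, 183.0]
tool_rot: [-3.141, 0.001, 1.817]
force: [0.5, -0.1, -0.2]
width: 9.1
gripper_force: 58.9refused, shift out of range in row 2
```

View pics/w3.png

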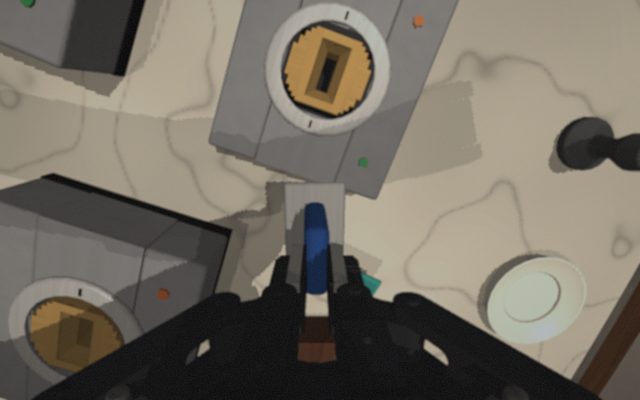

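```bash
cat > lock.py <<'E'
from h import *
def lock(w,box):
    x0,y0,x1,y1=box
    H=hsv(w)
    m=mask(w,10,25,120,110,box); c,s=cen(m)
    hull=cv2.convexHull(cv2.findNonZero(m)).reshape(-1,2)
    P=plane(w,hull,74)[:,:2].astype(np.float32); print("brass hull",cv2.minEnclosingCircle(P),cv2.fitEllipse(P))
    ring=cv2.inRange(H,(0,0,135),(179,70,255)); k=np.zeros_like(ring);k[y0:y1,x0:x1]=255;ring&=k
    c,s=cen(ring);l=cv2.connectedComponents(ring)[1]
    n,l,st,ce=cv2.connectedComponentsWithStats(ring);i=1+np.argmax(st[1:,4])
    hull=cv2.convexHull(cv2.findNonZero((l==i).astype(np.uint8))).reshape(-1,2)
    print("ring",st[i],cv2.fitEllipse(plane(w,hull,74)[:,:2].astype(np.float32)))
    full=np.zeros_like(m);bh=cv2.convexHull(cv2.findNonZero(m));cv2.fillConvexPoly(full,bh,255)
    full=cv2.erode(full,np.ones((15,15)))
    dark=full&~m; dark=cv2.morphologyEx(dark,cv2.MORPH_OPEN,np.ones((3,3)))
    n,l,st,ce=cv2.connectedComponentsWithStats(dark);i=1+np.argmax(st[1:,4])
    pts=cv2.findNonZero((l==i).astype(np.uint8)).reshape(-1,2)
    print("slot",st[i],cv2.minAreaRect(plane(w,pts,74)[:,:2].astype(np.float32)))
E
python3 - <<'E'
from lock import *
w=grab("wrist")
lock(w,(258,2,398,140))
print("marks",plane(w,[[346.5,15],[310,124.5]],74))
# plate corners in tool frame
d=dict(w);d["T"]=w["T_tool_cam"]; print("plate",plane(d,[[286,184],[343,184],[286,230],[343,230]],9).round(1))
H=hsv(w);print(H[60:64,300:350:5,1:].tolist()[0]);print(ctrl.read_state()["eef_pos"])
cv2.imwrite("pics/c3.png",cv2.resize(w["pixels"][0:270,230:430,::-1],None,fx=2.2,fy=2.2,interpolation=cv2.INTER_CUBIC))
E
```

```text
brass hull ((514.573974609375, 185.8653106689453), 34.90155792236328) ((514.3446044921875, 186.29173278808594), (67.66419219970703, 69.6485824584961), 83.05656433105469)
ring [ 265    2  126  130 5517] ((514.6827392578125, 186.56600952148438), (100.17486572265625, 101.38692474365234), 125.28426361083984)
slot [ 314   38   36   59 1245] ((514.62646484375, 187.94349670410156), (40.77119064331055, 22.963987350463867), 84.73646545410156)
marks [[519.06409044 228.60273027  74.        ]
 [511.39293491 140.46946256  74.        ]]
plate [[ 28.  -17.    9. ]
 [ 28.   15.6   9. ]
 [ -0.3 -17.8   9. ]
 [ -0.3  16.3   9. ]]
[[139, 172], [139, 172], [141, 175], [141, 116], [137, 108], [79, 42], [16, 16], [85, 33], [135, 106], [140, 104]]
[529.66864353  88.17984214 182.95535676]
```

View pics/c3.png

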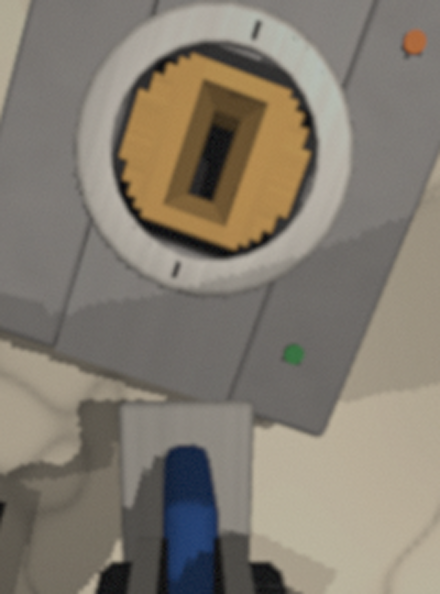

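The lock centre is at about (514.5,186.5) and the slot runs at 85°. The key sits centred in the hand, so I'll move above the lock and align.

```bash
python3 -m handwheel '[[[0,0,0],[0.0329,0.0033,0],1],[[0,0,0],[0.0329,0.0033,0],1],[[0,0,0],[0.0329,0.0033,0],1],[[0,0,6.4],[0,0,0],1],[[0,0,6.4],[0,0,0],1]]'
python3 -m handwheel '[[[0,0,6.3],[0,0,0],1],[[0,0,0],[0,0,0],1],[[0,0,0],[0,0,0],1],[[0,0,0],[0,0,0],1],[[0,0,0],[0,0,0],1]]'
python3 - <<'E'
from lock import *
E=[];
for i in range(4):
    w=grab("wrist");s=ctrl.read_state();E.append(np.r_[s["eef_pos"],s["tool_rot"]])
print(np.array(E).round(3))
for n in("top","side"):
    t=grab(n);m=mask(t,105,125,120,50,(230,60,350,190));print(n,cen(m))
    if n=="top": tt=t;a=cen(m)[0]
print(tri(tt,a,t,cen(m)[0]))
E
```

```text
clock: 7.13
eef_pos: [515.0, 189.4, 183.2]
tool_rot: [-3.141, -0.001, 1.59]
force: [0.0, -0.8, -0.9]
width: 9.7
gripper_force: 58.9
clock: 7.55
eef_pos: [515.3, 187.5, 183.2]
tool_rot: [-3.142, -0.0, 1.484]
force: [-0.1, 0.6, -1.1]
width: 9.5
gripper_force: 58.9
[[515.193 187.592 183.23   -3.141  -0.      1.484]
 [515.229 187.687 183.291   3.142  -0.      1.484]
 [515.15  187.806 183.29   -3.142  -0.      1.483]
 [515.101 187.886 183.314  -3.142  -0.      1.483]]
top (array([254.72222222, 139.41666667]), array([251, 134,   8,   9,  36], dtype=int32))
side (array([323.33502538,  99.41116751]), array([318,  88,  11,  23, 197], dtype=int32))
(array([508.38970973, 176.94867369, 199.91126315]), np.float64(0.5539507501137625))
```

```bash
python3 -m handwheel '[[[0,0,0],[-0.001,0,0.025],1],[[0,0,0],[0,0,0.02],1],[[0,0,0],[0,0,0.01],1],[[0,0,0],[0,0,0.005],1],[[0,0,0],[0,0,0.005],1]]'
python3 -m handwheel '[[[0,0,0],[0,0,0.005],1],[[0,0,0],[0,0,0.005],1]]'
```

```text
clock: 8.27
eef_pos: [515.1, 187.3, 118.1]
tool_rot: [3.142, -0.0, 1.483]
force: [1.1, -0.3, -0.4]
width: 9.3
gripper_force: 58.9
clock: 8.43
eef_pos: [515.6, 187.5, 108.7]
tool_rot: [3.14, -0.001, 1.483]
force: [-0.3, -1.2, 0.9]
width: 9.1
gripper_force: 58.9
```

```bash
python3 -m handwheel '[[[0,0,0],[0,0,0.005],1],[[0,0,0],[0,0,0.005],1],[[0,0,0],[0,0,0.004],1],[[0,0,0],[0,0,0.003],1],[[0,0,0],[0,0,0],1]]'
python3 -m handwheel '[[[0,0,0],[0,0,0.002],1],[[0,0,0],[0,0,0.001],1],[[0,0,0],[0,0,0],1],[[0,0,0],[0,0,0],1]]'
```

```text
clock: 8.85
eef_pos: [514.6, 187.0, 90.7]
tool_rot: [-3.141, 0.0, 1.483]
force: [-0.6, 0.5, -0.2]
width: 9.4
gripper_force: 58.9
clock: 9.18
eef_pos: [515.0, 187.1, 88.4]
tool_rot: [3.141, -0.0, 1.483]
force: [0.1, -0.3, -1.3]
width: 9.5
gripper_force: 58.9
```

```bash
python3 -m handwheel '[[[0,0,5],[0,0,0],1],[[0,0,5],[0,0,0],1],[[0,0,5],[0,0,0],1],[[0,0,5],[0,0,0],1],[[0,0,5],[0,0,0],1]]'
python3 -m handwheel '[[[0,0,5],[0,0,0],1],[[0,0,5],[0,0,0],1],[[0,0,5],[0,0,0],1],[[0,0,5],[0,0,0],1],[[0,0,5],[0,0,0],1]]'
python3 -m handwheel '[[[0,0,5],[0,0,0],1],[[0,0,5],[0,0,0],1],[[0,0,5],[0,0,0],1],[[0,0,5],[0,0,0],1],[[0,0,5],[0,0,0],1]]'
python3 -m handwheel '[[[0,0,1],[0,0,0],1],[[0,0,0],[0,0,0],1],[[0,0,0],[0,0,0],1],[[0,0,0],[0,0,0],1],[[0,0,0],[0,0,0],1]]'
python3 - <<'E'
from h import *
s=ctrl.read_state();print(s["torque"],s["tool_rot"]*57.2958,s["force"],s["qpos"][6])
w=grab("side");cv2.imwrite("pics/s4.png",cv2.resize(w["pixels"][80:200,250:400,::-1],None,fx=4,fy=4))
E
```

```text
clock: 9.6
eef_pos: [515.3, 186.9, 88.5]
tool_rot: [3.141, -0.0, 1.043]
force: [1.2, -0.1, -1.0]
width: 9.5
gripper_force: 58.9
clock: 10.02
eef_pos: [515.3, 186.7, 88.5]
tool_rot: [3.141, -0.0, 0.606]
force: [0.5, -1.2, -0.9]
width: 9.4
gripper_force: 58.9
clock: 10.43
eef_pos: [515.3, 186.4, 88.5]
tool_rot: [3.141, -0.0, 0.17]
force: [0.3, -1.6, -1.0]
width: 8.7
gripper_force: 59.3
clock: 10.85
eef_pos: [515.2, 186.8, 88.5]
tool_rot: [3.141, -0.0, 0.158]
force: [0.8, -1.1, 1.0]
width: 9.3
gripper_force: 59.3
[-0.65136726 -0.19044706  0.28517739] [ 1.79991860e+02 -1.87388083e-02  9.03337908e+00] [ 0.83649084 -1.14401703  0.977598  ] -1.7589958067120324
```

View pics/s4.png

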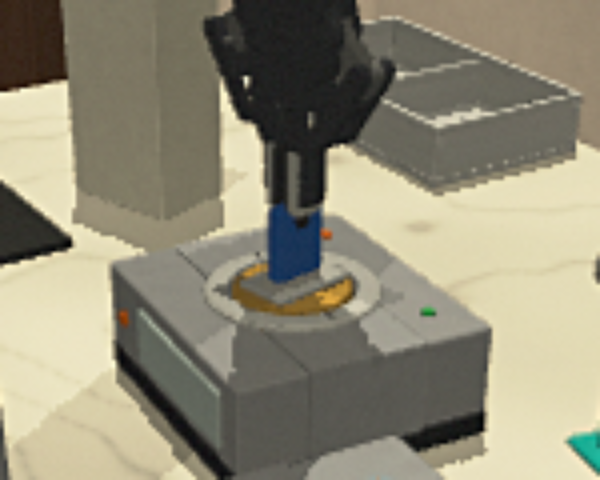

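The key plate sits flush and turned, and the torque rose to about 0.28 N m, more than the spring can give, so the switch is at its stop. I'll turn it back.

```bash
python3 -m handwheel '[[[0,0,1],[0,0,0],1],[[0,0,0],[0,0,0],1],[[0,0,0],[0,0,0],1],[[0,0,-5],[0,0,0],1],[[0,0,-5],[0,0,0],1]]'
python3 -m handwheel '[[[0,0,-5],[0,0,0],1],[[0,0,-5],[0,0,0],1],[[0,0,-5],[0,0,0],1],[[0,0,-5],[0,0,0],1],[[0,0,-5],[0,0,0],1]]'
python3 -m handwheel '[[[0,0,-5],[0,0,0],1],[[0,0,-5],[0,0,0],1],[[0,0,-5],[0,0,0],1],[[0,0,-5],[0,0,0],1],[[0,0,-5],[0,0,0],1]]'
python3 -m handwheel '[[[0,0,-5],[0,0,0],1],[[0,0,-5],[0,0,0],1],[[0,0,-5],[0,0,0],1],[[0,0,-5],[0,0,0],1],[[0,0,0],[0,0,0],1]]'
python3 -m handwheel '[[[0,0,-3],[0,0,0],1],[[0,0,0],[0,0,0],1],[[0,0,2],[0,0,0],1],[[0,0,0],[0,0,0],1],[[0,0,0],[0,0,0],1]]'
python3 - <<'E'
from h import *
s=ctrl.read_state();print(s["torque"],s["tool_rot"]*57.2958,s["force"])
E
```

```text
clock: 11.32
eef_pos: [515.0, 187.1, 88.4]
tool_rot: [3.142, -0.0, 0.317]
force: [1.2, -2.9, 1.2]
width: 9.3
gripper_force: 59.2
clock: 11.73
eef_pos: [515.0, 187.3, 88.3]
tool_rot: [-3.141, -0.0, 0.753]
force: [1.0, -1.5, 0.2]
width: 9.2
gripper_force: 59.0
clock: 12.15
eef_pos: [514.8, 187.7, 88.3]
tool_rot: [-3.141, -0.001, 1.19]
force: [1.3, -0.7, -0.3]
width: 9.3
gripper_force: 59.0
clock: 12.57
eef_pos: [514.5, 188.0, 88.3]
tool_rot: [-3.141, -0.002, 1.537]
force: [0.2, 0.5, 0.4]
width: 9.3
gripper_force: 59.1
clock: 12.98
eef_pos: [514.7, 187.5, 88.3]
tool_rot: [-3.141, -0.0, 1.552]
force: [0.1, 0.1, -0.4]
width: 8.9
gripper_force: 59.0
[ 0.07077468 -0.01467354  0.05222884] [-1.79981882e+02 -1.33130076e-02  8.89093265e+01] [ 0.06238258  0.11155575 -0.38202331]
```

```bash
python3 -m handwheel '[[[0,0,4],[0,0,0],1],[[0,0,0],[0,0,0],1],[[0,0,0],[0,0,0],1],[[0,0,0],[0,0,-0.005],1],[[0,0,0],[0,0,-0.01],1]]'
python3 -m handwheel '[[[0,0,0],[0,0,-0.015],1],[[0,0,0],[0,0,-0.015],1],[[0,0,0],[0,0,-0.02],1],[[0,0,0],[0,0,-0.03],1],[[0,0,0],[0,0,0],1]]'
python3 -m handwheel '[[[0,0,0],[-0.02,0,0],1],[[0,0,0],[-0.04,0,0],1],[[0,0,0],[-0.04,0,0],1],[[0,0,0],[0,0,0],1],[[0,0,0],[0,0,0],1]]'
python3 - <<'E'
from lock import *
w=grab("wrist");cv2.imwrite("pics/w5.png",w["pixels"][:,:,::-1])
s=ctrl.read_state();print(s["eef_pos"],s["tool_rot"])
lock(w,(258,2,398,140))
E
```

```text
clock: 13.4
eef_pos: [514.0, 186.7, 102.9]
tool_rot: [-3.139, 0.001, 1.484]
force: [0.3, -0.1, -0.9]
width: 9.4
gripper_force: 58.9
clock: 13.82
eef_pos: [518.2, 189.0, 189.1]
tool_rot: [3.133, -0.005, 1.484]
force: [0.9, 1.0, -1.5]
width: 9.4
gripper_force: 59.0
clock: 14.23
eef_pos: [506.2, 84.1, 183.8]
tool_rot: [3.141, 0.001, 1.478]
force: [0.7, 0.2, -0.9]
width: 9.2
gripper_force: 59.0
[506.50400632  86.67020357 183.98363213] [ 3.14059603e+00 -3.62133179e-04  1.48108727e+00]
brass hull ((514.60205078125, 186.86294555664062), 34.93427276611328) ((514.6058349609375, 186.73829650878906), (67.5460205078125, 69.81298828125), 88.43373107910156)
ring [ 258    2  120  124 4857] ((514.523681640625, 187.7056121826172), (99.56147766113281, 101.13325500488281), 119.2242431640625)
slot [ 300   34   29   55 1326] ((514.5413208007812, 188.34796142578125), (41.00792694091797, 22.443906784057617), 85.16646575927734)
```

View pics/w5.png

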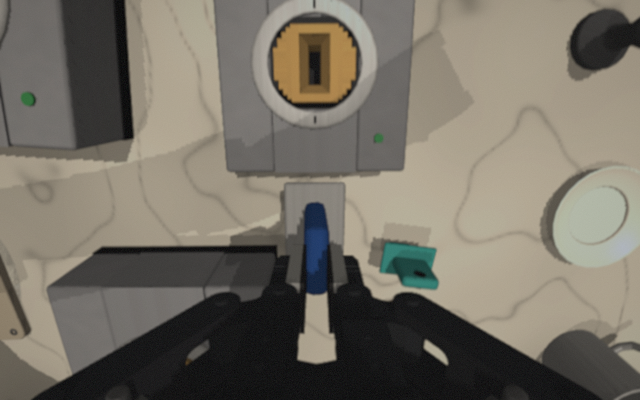

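The key is still square in the hand and the slot is back in line with the ring marks, so the switch is home. I'll move to above the empty pocket.

```bash
python3 -m handwheel '[[[0,0,0],[-0.0358,0.0154,0],1],[[0,0,0],[-0.0358,0.0154,0],1],[[0,0,0],[-0.0358,0.0154,0],1],[[0,0,0],[-0.0358,0.0154,0],1],[[0,0,0],[-0.0358,0.0154,0],1]]'
python3 -m handwheel '[[[0,0,0],[-0.0358,0.0154,0],1],[[0,0,-6.4],[0,0,0],1],[[0,0,-6.4],[0,0,0],1],[[0,0,-6.3],[0,0,0],1],[[0,0,0],[0,0,0],1]]'
python3 -m handwheel '[[[0,0,0],[0,0,0],1],[[0,0,0],[0,0,0],1],[[0,0,0],[0,0,0],1],[[0,0,0],[0,0,0],1]]'
python3 - <<'E'
from h import *
w=grab("side");cv2.imwrite("pics/s6.png",cv2.resize(w["pixels"][100:310,390:590,::-1],None,fx=2.8,fy=2.8))
for i in range(3):
    s=ctrl.read_state();print(s["eef_pos"],s["tool_rot"]);ctrl.get_image("wrist")
E
```

```text
clock: 14.7
eef_pos: [568.5, -97.2, 183.9]
tool_rot: [3.14, -0.001, 1.487]
force: [1.4, -0.1, -0.6]
width: 8.9
gripper_force: 59.0
clock: 15.12
eef_pos: [580.3, -132.8, 183.5]
tool_rot: [3.14, -0.001, 1.821]
force: [-0.4, -1.1, -0.1]
width: 9.3
gripper_force: 59.0
clock: 15.45
eef_pos: [579.6, -134.1, 183.5]
tool_rot: [3.141, 0.0, 1.816]
force: [-0.4, 0.7, -0.8]
width: 9.2
gripper_force: 59.0
[ 579.56557801 -134.24618584  183.45122832] [3.14146490e+00 2.50477928e-04 1.81620922e+00]
[ 579.52250335 -134.31803345  183.43521425] [3.14149908e+00 1.96170971e-04 1.81632195e+00]
[ 579.50041112 -134.39917713  183.40457404] [3.14152234e+00 1.57433477e-04 1.81637730e+00]
```

```bash
python3 -m handwheel '[[[0,0,0],[-0.0024,-0.0003,0.03],1],[[0,0,0],[0,0,0.02],1],[[0,0,0],[0,0,0.01],1],[[0,0,0],[0,0,0],1],[[0,0,0],[0,0,0],1]]'
python3 -m handwheel '[[[0,0,0],[0,0,0.005],1],[[0,0,0],[0,0,0.005],1],[[0,0,0],[0,0,0.005],1],[[0,0,0],[0,0,0.005],1],[[0,0,0],[0,0,0],1]]'
python3 - <<'E'
from h import *
w=grab("side");cv2.imwrite("pics/s7.png",cv2.resize(w["pixels"][100:310,390:590,::-1],None,fx=2.8,fy=2.8))
E
```

```text
clock: 16.07
eef_pos: [579.9, -136.7, 123.4]
tool_rot: [-3.141, -0.0, 1.817]
force: [-0.1, -0.9, 0.2]
width: 9.1
gripper_force: 59.0
clock: 16.48
eef_pos: [579.0, -137.0, 102.4]
tool_rot: [-3.14, -0.001, 1.817]
force: [-0.1, -0.4, -1.3]
width: 9.3
gripper_force: 59.0
```

View pics/s7.png

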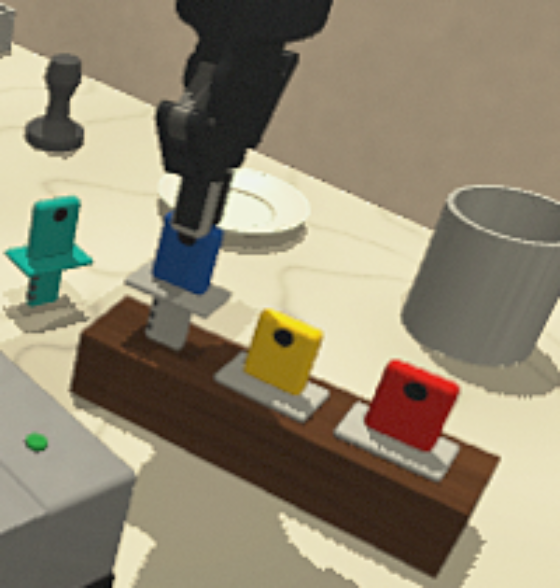

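The blade is in its pocket, near (170,340) in the crop. I'll keep lowering.

```bash
python3 -m handwheel '[[[0,0,0],[0,0,0.008],1],[[0,0,0],[0,0,0.008],1],[[0,0,0],[0,0,0.008],1],[[0,0,0],[0,0,0.008],1],[[0,0,0],[0,0,0],1]]'
python3 -m handwheel '[[[0,0,0],[0,0,0.004],1],[[0,0,0],[0,0,0.002],1],[[0,0,0],[0,0,0],1],[[0,0,0],[0,0,0],1],[[0,0,0],[0,0,0],1]]'
```

```text
clock: 16.95
eef_pos: [578.2, -136.8, 69.2]
tool_rot: [-3.138, -0.001, 1.817]
force: [-0.7, 0.6, -0.4]
width: 8.9
gripper_force: 58.9
clock: 17.37
eef_pos: [580.0, -137.0, 65.6]
tool_rot: [3.141, 0.0, 1.817]
force: [-0.0, 0.0, -1.3]
width: 9.1
gripper_force: 59.0
```

```bash
python3 -m handwheel '[[[0,0,0],[0,0,0.001],1],[[0,0,0],[0,0,0.0005],1],[[0,0,0],[0,0,0],1],[[0,0,0],[0,0,0],0.85],[[0,0,0],[0,0,0],0.7]]'
python3 -m handwheel '[[[0,0,0],[0,0,0],0.4],[[0,0,0],[0,0,0],0],[[0,0,0],[0,0,0],0],[[0,0,0],[0,0,0],0],[[0,0,0],[0,0,0],0]]'
python3 -m handwheel '[[[0,0,0],[0,0,0],0],[[0,0,0],[0,0,0],0],[[0,0,0],[0,0,-0.03],0],[[0,0,0],[0,0,-0.04],0],[[0,0,0],[0,0,-0.04],0]]'
python3 -m handwheel '[[[0,0,0],[0,0,-0.04],0],[[0,0,0],[0,0,-0.04],0],[[0,0,0],[0,0,0],0],[[0,0,0],[0,0,0],0],[[0,0,0],[0,0,0],0]]'
python3 - <<'E'
from h import *
w=grab("side");t=grab("wrist")
o=np.zeros((588,800,3),np.uint8);o[:588,:400]=cv2.resize(w["pixels"][100:310,400:543,::-1],(400,588));o[:400,400:]=t["pixels"][:,120:520,::-1]
cv2.imwrite("pics/end.png",o)
E
```

```text
clock: 17.78
eef_pos: [579.9, -137.0, 63.9]
tool_rot: [3.141, 0.0, 1.817]
force: [0.0, 0.7, 0.6]
width: 23.4
gripper_force: 0.0
clock: 18.2
eef_pos: [579.7, -136.9, 63.8]
tool_rot: [-3.142, -0.0, 1.817]
force: [-0.1, -0.1, 0.6]
width: 83.1
gripper_force: 0.0
clock: 18.62
eef_pos: [578.6, -136.7, 174.1]
tool_rot: [-3.139, -0.002, 1.817]
force: [1.4, 0.4, 0.2]
width: 85.1
gripper_force: 0.0
clock: 19.03
eef_pos: [579.2, -137.1, 253.5]
tool_rot: [-3.141, 0.0, 1.816]
force: [-0.4, 0.2, -0.8]
width: 85.1
gripper_force: 0.0
```

View pics/end.png

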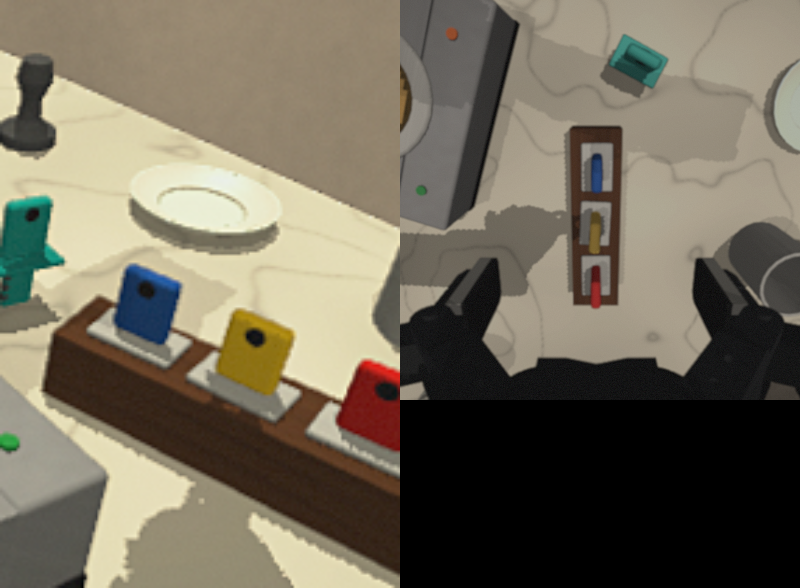

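The blue key stands upright at (148,310) in the left crop, its plate flat on the rack like the others, and the gripper is clear of it. I'll hand in.

```bash
python3 -c "
from cell import ctrl
print(ctrl.finish_job())"
```

```text
the job is handed in; nothing more can be done
None
```

I handed the job in at about 19 s, with no verdict returned: the blue key was pushed fully into the switch, turned to its stop and back home, drawn out, and released upright and fully down in its own rack place.

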